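# Right the tipped dropper bottle and close up the lane

## Robot

A 6-joint arm with a two-finger parallel gripper is mounted at the origin on a cart in front of the work surface, level with it; the furniture and walls round the work are solid. World frame = base frame: x ahead of the robot, y to its left, z up, the work surface at z = 0. Lengths are in m, angles in rad, forces in N, time in s.
With the tool pointing down it reaches from about 0.35 to 0.925 m from the base axis. Payload 6.4 kg.
Tool frame: the origin (TCP) lies midway between the tips of the shut fingers; the grasp point (between the pads) lies 19 mm behind it; z points along the fingers, y is the line along which they close (so a half turn about z gives the same grasp; the last joint's range is limited). The gripper opens to 85 mm and grips with 20 to 120 N. Pads are 22 mm wide; open, the fingers measure 114 mm over their backs; the gripper's body (76 mm by 85 mm) begins 54 mm behind the grasp point. The pads swing forward as they close: fully open they stand 13 mm farther back than shut.
Start: joints at [1.13, 0.245, 1.558, -0, 1.339, -0.174], TCP at [0.171, 0.627, 0.231] pointing down, gripper open.
Joint ranges: [-3.13, 3.13], [-1.02, 2.26], [0.13, 2.54], [-0.95, 4.09], [0.21, 2.88], [-2.74, 2.74]. Speed limits (rad/s): [2.57, 2.57, 3.14, 3.14, 3.14, 3.14].

## Interface

Orientations are given as a rotation vector (axis times angle).
In Python, from station import env, vision, close_job gives the robot as it stands. The module is installed in compiled form; this text tells all that it offers.
- The arm moves only by the tool apply_moves, never from a script. Its argument "motion" is a list that holds one entry, the list of rows, each a list of 5 numbers: the shift along the tool's x, y, z in mm, then the turn about the tool's z in degrees, then the finger opening in mm, from 0 to 85.4. A call has 1 to 5 rows; each row is the pose to reach, as a shift and turn from the pose commanded when the call began, along the tool's axes at that moment; what a row does not reach only later rows make up. A row lasts 1/10 s, in which the tool goes at most 50 mm and 8.59 degrees, less where a joint would pass 70% of its speed; a pose out of reach is approached as far as the arm can. A call with a gripper value outside its range is refused whole. The fingers move at their own pace and stop on an object; "squeeze" is the grip in N (left out, the last holds). Time passes only in rows, so rows that repeat a pose let the fingers close. It gives the time, the measured TCP pose, the force, the opening and the grip force at its end, in the units of the state.
- env.get_obs(): the state, without advancing time (a new reading comes with each control period).
- vision.grab_frame(name): name is "scene" or "top" or "wrist"; returns a dict with "frame" (384x512x3 uint8, red, green, blue), "fov_y" (degrees; the focal length in pixels is half the picture's height over the tangent of half this angle, whatever the lens; pixels are square), "cx", "cy" (the principal point, pixels), "k1" (the pictures are not rectified: a ray, as slopes to the right and down, at radius r is drawn at 1 + k1 r^2 times it, then the intrinsics apply), "extrinsics" (4x4, takes a point from camera to world coordinates). Camera axes: x right, y down, z forward; pixel columns grow to the right and rows downward; lengths in m; the calibration is good to about 2 mm. A picture is of the moment at which its call begins. There is no depth.
- close_job(): hands the job in; it is judged then, once.
The state is a dict: "time": time; "qpos": joint angles; "joint_velocities": joint speeds; "joint_efforts": joint torques, N m; "tool_pos": TCP position; "tcp_rot": TCP orientation; "contact_force": force on the tool from outside, world axes, zero at the start; "wrist_torque": the same for the moment, N m; "gripper_width": finger opening in m; "grasp_force": force on a finger pad.
Only numpy, scipy, OpenCV 4.12 (cv2) and the standard library are available. Lean on these libraries where they do the work, as an engineer would, in place of code of your own. Each camera call takes 0.05 s, during which the arm holds its last target. There are 200 camera calls.

## Task

One dropper bottle in the lane rack has tipped over and leans out over the steel front rail. Stand it upright on the lane floor in its gap between its neighbours, then slide the orange follower along the lane until all four bottles stand together in one closed row against the blue end stop, upright and with no gaps. Do not knock over the other bottles, and leave the small jar, the strip tube and the measuring cup where they are.

Things in the scene. Friction and masses are not known exactly. Their poses are not given: they have to be found in the camera images.
- lane_floor (a point): middle of the floor of the lane rack, an aluminium strip 84 x 400 mm with its floor 8 mm above the worktop. y runs along the lane towards the blue end stop, x across it from the steel front rail (robot's side) to the rear. The standing space is 50 mm wide (x -25 to +25 mm) between two white lips 9 mm high and 6 mm thick; above the front lip runs a steel rail 8 mm thick, its axis at x -29 mm and 36 mm above the floor. The rack is fixed to the worktop
- end_stop_face (a point): foot of the face of the blue end stop (60 mm wide, 62 mm high) that the row closes against, at the lane floor; y points out of the lane, away from the bottles
- tipped_bottle_mid (a point): the tipped bottle: white dropper bottle with an orange screw cap, 107 mm tall: round body 40 mm across up to 60 mm, shoulder to 76 mm, then a 27 mm wide tapering cap; 36 g. The point is on its axis, 53 mm above its underside; z runs from the underside to the cap. Its foot stands on the lane floor and its side leans on the front rail, about 40 degrees from vertical, cap towards the robot's side; some 35 mm free on either side of it along the lane
- bottle_a_mid (a point): first standing neighbour, next to the end stop: white dropper bottle with an orange screw cap, 107 mm tall: round body 40 mm across up to 60 mm, shoulder to 76 mm, then a 27 mm wide tapering cap; 36 g. The point is on its axis, 53 mm above its underside; z runs from the underside to the cap
- bottle_b_mid (a point): second standing neighbour, between bottle_a and the tipped bottle: white dropper bottle with an orange screw cap, 107 mm tall: round body 40 mm across up to 60 mm, shoulder to 76 mm, then a 27 mm wide tapering cap; 36 g. The point is on its axis, 53 mm above its underside; z runs from the underside to the cap
- bottle_c_mid (a point): third standing neighbour, between the tipped bottle and the follower: white dropper bottle with an orange screw cap, 107 mm tall: round body 40 mm across up to 60 mm, shoulder to 76 mm, then a 27 mm wide tapering cap; 36 g. The point is on its axis, 53 mm above its underside; z runs from the underside to the cap
- follower (a joint): travel of the follower along the lane, in m: grows towards the end stop; it starts at 0 to 0.015, can go to 0.16, and the row is closed at about 0.10. It slides with about 2 N of friction and stays where it is left
- follower_face (a point): on the pushing face of the orange follower (plate 40 mm wide, 57 mm high), in the middle, 30 mm above the lane floor; axes as the lane's
- follower_grip (a point): in the follower's black upright grip, 60 mm behind the pushing face, 62 mm above the lane floor: the grip is 16 mm (across the lane) x 22 mm (along it), its top 16 mm above this point
- jar_mid (a point): small sample jar with a lid, 38 mm across, 72 mm high, behind the lane: bystander; point half-way up
- strip_tube_mid (a point): white test-strip tube with a green cap lying on its side, 98 x 30 mm, in front of the follower's end of the lane: bystander; point at its middle
- cup_mid (a point): clear measuring cup, 40 mm across, 46 mm high, beyond the end stop: bystander; point half-way up
There are look-alikes about, which are no part of the job. Leave any yellow look-alike of the part that bears bottle_c_mid alone.

How it is judged:
By the outcome, as a careful person would: the job done as asked, in the order asked, and still so for the second after the job is handed in, with the robot touching nothing.
It also fails if it takes over 54 s, if anything falls off the work surface, if the arm or the gripper's body presses on something with over 40 N, if the wrist force passes 120 N, or if a joint passes its speed limit or range.

## Working session

There is one attempt and no reset: what is moved stays moved. The work goes in short steps, Python scripts to look and compute and a tool call to move; the robot and the scene stay as the last step left them, time stands still between calls to the robot, and variables do not carry over. Pictures are saved under pics/ and viewed, at most 10 in all, crops included, and the job is handed in when it is done.

Besides the shell and the picture viewer there is one more tool, called after ">>>" by a JSON object that holds its "method" and its "body". apply_moves: Moves the arm, as the interface text tells. Its arguments: {"type":"object","properties":{"motion":{"type":"array","items":{"type":"array","items":{"type":"array","items":{"type":"number"}}}},"squeeze":{"type":"number"}},"required":["motion"]}

```bash
mkdir -p pics
cat > h.py <<'E'
import numpy as np, cv2
from station import env, vision
from scipy.spatial.transform import Rotation as R
def grab(n,save=None):
    d=vision.grab_frame(n)
    if save: cv2.imwrite('pics/'+save,d['frame'][:,:,::-1])
    return d
def K(d):
    f=192/np.tan(np.radians(d['fov_y'])/2)
    return np.array([[f,0,d['cx']],[0,f,d['cy']],[0,0,1.]]), np.array([d['k1'],0,0,0,0.])
def ray(d,px):
    k,dist=K(d); p=cv2.undistortPoints(np.array(px,float).reshape(-1,1,2),k,dist).reshape(-1,2)
    E=np.array(d['extrinsics']); v=np.c_[p,np.ones(len(p))]@E[:3,:3].T
    return E[:3,3],v
def onz(d,px,z):
    o,v=ray(d,px); return o+v*((np.asarray(z)-o[2])/v[:,2])[:,None]
def proj(d,P):
    k,dist=K(d); E=np.linalg.inv(np.array(d['extrinsics']))
    return cv2.projectPoints(np.array(P,float).reshape(-1,1,3),cv2.Rodrigues(E[:3,:3])[0],E[:3,3],k,dist)[0].reshape(-1,2)
def tri(d1,p1,d2,p2):
    o1,v1=ray(d1,p1);o2,v2=ray(d2,p2);out=[]
    for a,b in zip(v1,v2):
        s=np.linalg.lstsq(np.c_[a,-b],o2-o1,rcond=None)[0]
        A=o1+a*s[0];B=o2+b*s[1]; out.append(np.r_[(A+B)/2,np.linalg.norm(A-B)])
    return np.array(out)
E
python3 - <<'E'
from h import *
import pickle
o=env.get_obs();print(o)
D={n:grab(n,f'{n}0.png') for n in('scene','top','wrist')}
pickle.dump(D,open('d0.pkl','wb'))
for n,d in D.items(): print(n,d['fov_y'],d['cx'],d['cy'],d['k1'],np.round(d['extrinsics'],3).tolist())
a=np.vstack([D['scene']['frame'],D['top']['frame']])
a=np.hstack([D['scene']['frame'],D['top']['frame']])
E
```

```text
{'time': 0.0, 'qpos': array([ 1.12991654e+00,  2.45805795e-01,  1.55905379e+00,  3.27633502e-05,
        1.33867999e+00, -1.74105757e-01]), 'joint_velocities': array([ 8.22993349e-04, -3.47056340e-05,  1.45634560e-03,  5.28584150e-04,
       -1.81103606e-04,  8.77555149e-04]), 'joint_efforts': array([ 8.04272941e-05, -4.29522943e+01, -3.26119208e+01, -1.37549691e-04,
        5.43947623e-03, -1.27770247e-05]), 'tool_pos': array([0.1710974 , 0.62648811, 0.23016423]), 'tcp_rot': array([-4.17735345e-01, -3.11306925e+00,  2.89903264e-03]), 'contact_force': array([-0.58710904, -0.02312543, -0.6413574 ]), 'wrist_torque': array([-0.00550105,  0.02545987,  0.02129422]), 'grasp_force': 0.0, 'gripper_width': 0.08521093150809644}
scene 56.88434529760133 255.72633391587846 189.70161656796705 -0.0450132772513872 [[0.81, -0.327, 0.486, 0.124], [-0.586, -0.473, 0.658, -0.421], [0.015, -0.818, -0.575, 0.591], [0.0, 0.0, 0.0, 1.0]]
top 45.738623422084046 259.4968161976807 196.97048898361595 0.035983484830036015 [[-0.003, -0.996, 0.092, 0.464], [-1.0, 0.003, -0.003, 0.18], [0.003, -0.092, -0.996, 1.108], [0.0, 0.0, 0.0, 1.0]]
wrist 61.105915084663636 256.82476518203833 189.23621207957763 -0.09169136987575542 [[0.264, 0.914, 0.308, 0.092], [0.965, -0.249, -0.086, 0.649], [-0.002, 0.32, -0.947, 0.374], [0.0, 0.0, 0.0, 1.0]]
```

View pics/scene0.png

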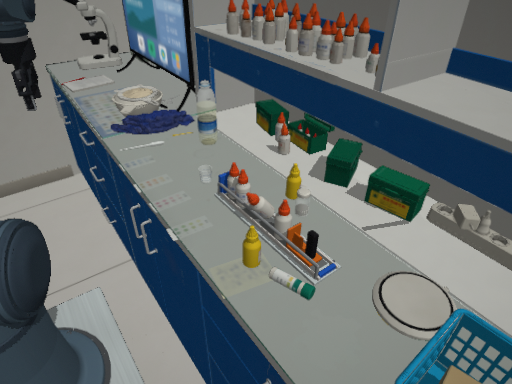

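View pics/top0.png

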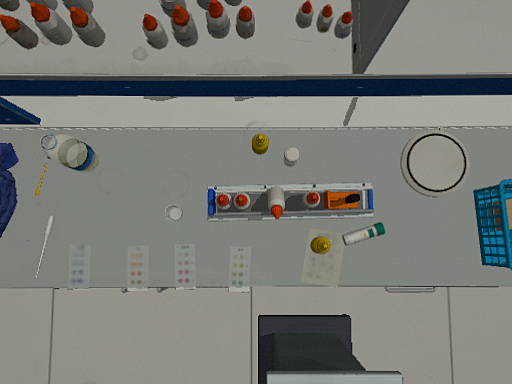

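Candidates in the top view: the tipped bottle at (277,203). The standing white ones are A (223,200), B (241,200) and C (312,199). The yellow look-alikes at (260,143) and (320,244) are to be left alone, and so are the white bottles on the shelves. By the description I choose the leaning white bottle at (277,203), and I'll check it in a close crop.

Run:
```python
from h import *
import pickle
D=pickle.load(open('d0.pkl','rb'))
a=cv2.resize(D['top']['frame'][175:230,200:385],None,fx=4.32,fy=4.32,interpolation=cv2.INTER_CUBIC)
b=cv2.resize(D['scene']['frame'][155:285,200:345],None,fx=2.75,fy=2.75,interpolation=cv2.INTER_CUBIC)
c=np.zeros((a.shape[0]+b.shape[0],800,3),np.uint8);c[:a.shape[0],:a.shape[1]]=a;c[a.shape[0]:,:b.shape[1]]=b
w=cv2.resize(D['wrist']['frame'],(400,300));c[a.shape[0]:a.shape[0]+300,400:]=w
print(c.shape,a.shape)
cv2.imwrite('pics/crop0.png',c[:600,:,::-1])
```

```text
(596, 800, 3) (238, 799, 3)
```

View pics/crop0.png

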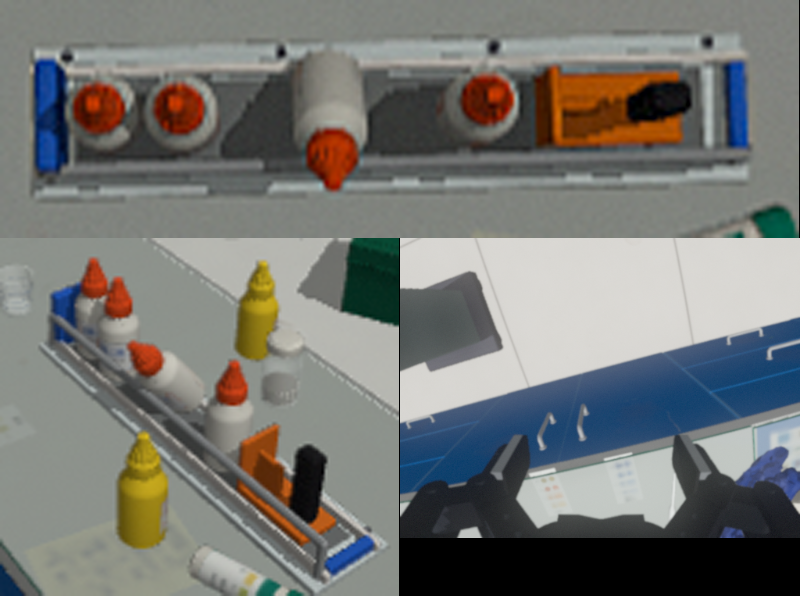

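The crop shows the tipped white bottle with its tip at crop (333,185), leaning over the rail between B and C. A and B are next to the blue stop on the left (+y). C, the orange follower and the black grip are on the right. Now I'll measure.

Run:
```python
from h import *
import pickle
np.set_printoptions(precision=4,suppress=True)
D=pickle.load(open('d0.pkl','rb'));T,S=D['top'],D['scene']
t=lambda p:[[200+u/4.32,175+v/4.32] for u,v in p]
s=lambda p:[[200+u/2.75,155+(v-238)/2.75] for u,v in p]
print('rack corners',onz(T,t([(33,197),(748,190),(36,45),(745,33)]),.008))
print('rack corners scene (right-front, left-front)',onz(S,s([(318,592),(40,346)]),.008))
tips=[(93,103),(178,103),(333,185),(497,90)]
print('tips tri A,B,tip,C',tri(T,t(tips),S,s([(94,260),(117,280),(136,348),(234,363)])))
print('tips at z',onz(T,t(tips),[.115,.115,.103,.115]))
print('grip top tri',tri(T,t([(678,94)]),S,s([(312,448)])),onz(T,t([(678,94)]),.086))
print('tube,yellow,jar',onz(T,[(364,233),(320,244),(291,156)],[.015,.1,.07]))
r=R.from_rotvec(env.get_obs()['tcp_rot']).as_matrix();print(r)
```

```text
rack corners [[ 0.5085  0.3014  0.008 ]
 [ 0.5114 -0.0977  0.008 ]
 [ 0.5939  0.3004  0.008 ]
 [ 0.5997 -0.0983  0.008 ]]
rack corners scene (right-front, left-front) [[ 0.5197 -0.1024  0.008 ]
 [ 0.509   0.2933  0.008 ]]
tips tri A,B,tip,C [[0.5531 0.2592 0.1114 0.0028]
 [0.5521 0.2166 0.1112 0.0007]
 [0.5134 0.1358 0.0973 0.0067]
 [0.5581 0.0544 0.1124 0.0005]]
tips at z [[0.5516 0.2596 0.115 ]
 [0.5515 0.2166 0.115 ]
 [0.5103 0.1378 0.103 ]
 [0.5577 0.0549 0.115 ]]
grip top tri [[ 0.5578 -0.0421  0.0903  0.0002]] [[ 0.5581 -0.043   0.086 ]]
tube,yellow,jar [[ 0.4776 -0.0733  0.015 ]
 [ 0.4526  0.0437  0.1   ]
 [ 0.6544  0.1034  0.07  ]]
[[-0.9646  0.2637 -0.0006]
 [ 0.2637  0.9646 -0.0014]
 [ 0.0002 -0.0015 -1.    ]]
```

>>> {"method": "apply_moves", "body": {"motion": [[[-38,-29,0,0,85],[-76,-59,0,0,85],[-114,-88,0,0,85],[-152,-118,0,0,75],[-190,-147,0,0,65]]], "squeeze": 20}}

```text
time: 0.65
tool_pos: [0.3165, 0.4334, 0.231]
tcp_rot: [-0.417, -3.114, 0.0]
contact_force: [0.6, 0.6, -0.7]
gripper_width: 0.0649
grasp_force: 0.0
```

>>> {"method": "apply_moves", "body": {"motion": [[[-38,-29,0,0,65],[-76,-59,0,0,65],[-114,-88,0,0,65],[-152,-118,0,0,65],[-190,-147,0,0,65]]]}}

```text
time: 1.15
tool_pos: [0.4611, 0.2414, 0.2312]
tcp_rot: [-0.418, -3.114, -0.0]
contact_force: [-0.1, 0.8, -0.3]
gripper_width: 0.0649
grasp_force: 0.0
```

>>> {"method": "apply_moves", "body": {"motion": [[[-38,-29,0,0,65],[-76,-59,0,0,65],[-105,-81,0,-6,65],[-105,-81,0,-14,65],[-105,-81,0,-15.9,65]]]}}

```text
time: 1.65
tool_pos: [0.5408, 0.1361, 0.2308]
tcp_rot: [0.018, -3.141, 0.0]
contact_force: [0.6, -0.2, -0.3]
gripper_width: 0.0649
grasp_force: 0.0
```

Run:
```python
from h import *
import pickle
np.set_printoptions(precision=4,suppress=True)
o=env.get_obs();print(o['time'],o['tool_pos'],R.from_rotvec(o['tcp_rot']).as_matrix()[:,1],o['gripper_width'],o['qpos'])
d=grab('wrist','w1.png');e=grab('scene')
pickle.dump((d,e,o),open('d1.pkl','wb'))
# overlay: model lane frame
im=d['frame'].copy()
yaw=np.radians(.65);c=np.array([.553,.101]);
def L(x,y,z):
    return np.r_[c+np.array([np.cos(yaw)*x-np.sin(yaw)*y,np.sin(yaw)*x+np.cos(yaw)*y]),z]
def line(a,b,col):
    p=proj(d,[a+(b-a)*k/20 for k in range(21)]).astype(int)
    cv2.polylines(im,[p.reshape(-1,1,2)],False,col,1)
for x in(-.033,-.025): line(L(x,-.15,.044),L(x,.19,.044),(255,0,0))
for x in(-.042,.042): line(L(x,-.15,.008),L(x,.19,.008),(0,255,0))
line(L(.025,-.15,.017),L(.025,.19,.017),(0,0,255))
cv2.imwrite('pics/w1o.png',cv2.resize(im,(768,576))[:,:,::-1])
```

```text
1.65 [0.5408 0.1361 0.2308] [-0.0114  0.9999  0.    ] 0.06487620293900308 [ 0.0432  0.0307  1.7961  0.      1.3157 -1.5389]
```

View pics/w1o.png

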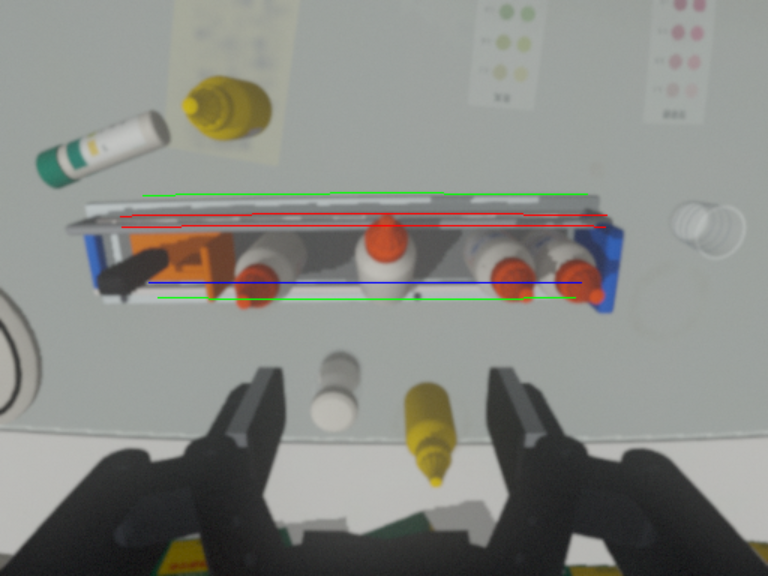

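The wrist view confirms the tipped bottle at (386,240) and shows the rail about 5 px behind my overlay. That puts the lane centre at x≈0.556 with a yaw of about 1.2°. I'll descend and pinch the upper body across y.

>>> {"method": "apply_moves", "body": {"motion": [[[-2,1,40,-0.5,65],[-2,1,80,-0.5,65],[-2,1,120,-0.5,65],[-2,1,150,-0.5,65],[-2,1,170,-0.5,65]]]}}

```text
time: 2.25
tool_pos: [0.5404, 0.1387, 0.0584]
tcp_rot: [0.03, -3.137, 0.0]
contact_force: [0.7, -0.1, 0.0]
gripper_width: 0.0651
grasp_force: 0.0
```

>>> {"method": "apply_moves", "body": {"motion": [[[0,0,8,0,65],[0,0,8,0,65],[0,0,8,0,50],[0,0,8,0,42],[0,0,8,0,36]]]}}

```text
time: 2.75
tool_pos: [0.5435, 0.1385, 0.055]
tcp_rot: [-0.03, 3.139, 0.0]
contact_force: [-0.3, -0.1, 2.2]
gripper_width: 0.0383
grasp_force: 19.8
```

>>> {"method": "apply_moves", "body": {"motion": [[[0,0,8,0,34],[0,0,8,0,30],[0,0,8,0,30],[0,0,8,0,30],[0,0,8,0,30]]]}}

```text
time: 3.25
tool_pos: [0.5458, 0.1383, 0.05]
tcp_rot: [-0.031, 3.135, -0.001]
contact_force: [-4.5, -2.1, 19.0]
gripper_width: 0.0384
grasp_force: 28.5
```

I lowered 8 mm too far, because each call's shifts restart from the last commanded pose. I'll ease up and lift, then look.

>>> {"method": "apply_moves", "body": {"motion": [[[0,0,-8,0,30],[0,0,-20,0,30],[0,0,-35,0,30],[0,0,-50,0,30],[0,0,-65,0,30]]]}}

```text
time: 3.75
tool_pos: [0.5424, 0.1385, 0.1118]
tcp_rot: [-0.031, 3.141, 0.0]
contact_force: [0.2, -1.0, -0.7]
gripper_width: 0.0388
grasp_force: 26.7
```

```bash
cat > look.py <<'E'
from h import *
import sys
np.set_printoptions(precision=4,suppress=True)
o=env.get_obs();print(o['time'],o['tool_pos'],o['contact_force'],o['gripper_width'],o['grasp_force'])
s=grab('scene');w=grab('wrist')
P=proj(s,[o['tool_pos']])[0].astype(int);print('tcp px',P)
u,v=np.clip(P,[75,70],[437,300])
c=s['frame'][max(v-70,0):v+70,u-75:u+75];a=cv2.resize(c,(400,373),interpolation=cv2.INTER_CUBIC)
b=cv2.resize(w['frame'],(400,300));im=np.zeros((373,800,3),np.uint8);im[:,:400]=a;im[:300,400:]=b
cv2.imwrite('pics/'+sys.argv[1],im[:,:,::-1])
E
python3 look.py l2.png
```

```text
3.75 [0.5424 0.1385 0.1118] [ 0.2431 -0.9592 -0.6528] 0.03876463961217876 26.718759080395103
tcp px [257 185]
```

View pics/l2.png

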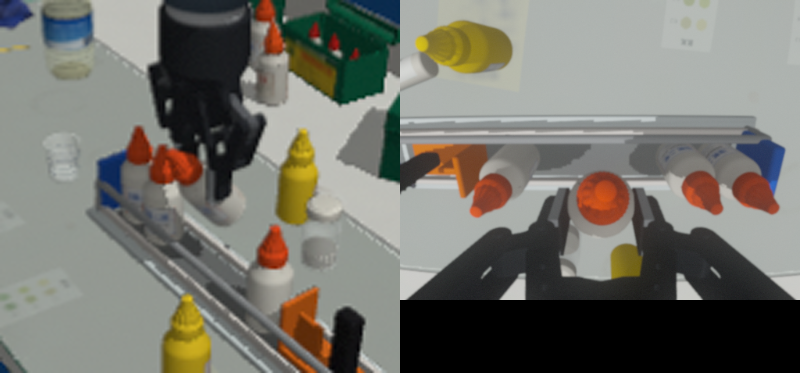

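The bottle is held, still tilted, with its foot at scene crop (230,205). Next I carry it to the robot's side of the rail and lower it so that its foot side can be pushed against the rail.

>>> {"method": "apply_moves", "body": {"motion": [[[20,0,-10,0,30],[45,0,-12,0,30],[70,0,-12,0,30],[95,0,-8,0,30],[95,0,5,0,30]]]}}

```text
time: 4.35
tool_pos: [0.4454, 0.1368, 0.1051]
tcp_rot: [-0.032, 3.141, 0.0]
contact_force: [0.3, -0.5, -0.8]
gripper_width: 0.0387
grasp_force: 26.7
```

>>> {"method": "apply_moves", "body": {"motion": [[[0,0,15,0,30],[0,0,30,0,30],[0,0,42,0,30],[0,0,42,0,30]]]}}

```text
time: 4.75
tool_pos: [0.446, 0.1364, 0.0612]
tcp_rot: [0.03, -3.137, 0.0]
contact_force: [0.0, 0.3, 0.2]
gripper_width: 0.0385
grasp_force: 26.7
```

```bash
python3 look.py l3.png
```

```text
4.75 [0.446  0.1364 0.0612] [0.0157 0.3042 0.2469] 0.038535389799939625 26.709188860841095
tcp px [224 217]
```

View pics/l3.png

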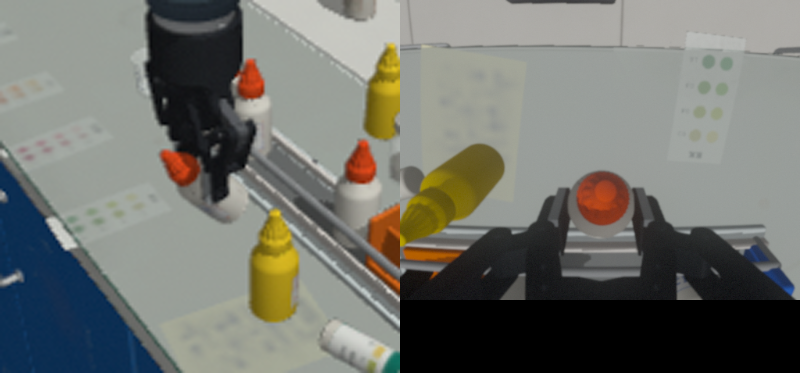

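Run:
```python
from h import *
s=grab('scene');o,v=ray(s,[(224-75+232*.375,217-70+201*.375),(224-75+164*.375,217-70+153*.375)])
p=o+v*((.1365-o[1])/v[:,1])[:,None];print(p.round(4));d=p[1]-p[0];print(np.linalg.norm(d),np.degrees(np.arctan2(-d[0],d[2])))
```

```text
[[0.4783 0.1365 0.0294]
 [0.4128 0.1365 0.1131]]
0.10634622531725821 38.030610856731926
```

Foot centre is (0.478, 0.029) and tilt 38°, with a length of 106 mm, which checks against 107. I'll lower 5 mm and push toward the rail so the foot is turned under the grip.

>>> {"method": "apply_moves", "body": {"motion": [[[0,0,5,0,30],[-15,0,5,0,30],[-25,0,5,0,30],[-32,0,5,0,30],[-37,0,5,0,30]]]}}

```text
time: 5.4
tool_pos: [0.4836, 0.1373, 0.0578]
tcp_rot: [0.03, -3.138, 0.0]
contact_force: [-5.0, 0.2, -0.8]
gripper_width: 0.0386
grasp_force: 26.4
```

>>> {"method": "apply_moves", "body": {"motion": [[[-4,0,0,0,30],[-8,0,0,0,30],[-12,0,0,0,30],[-16,0,0,0,30],[-16,0,0,0,30]]]}}

```text
time: 5.9
tool_pos: [0.4992, 0.1376, 0.0573]
tcp_rot: [0.031, -3.138, 0.0]
contact_force: [-2.7, 0.3, -2.1]
gripper_width: 0.0388
grasp_force: 24.6
```

```bash
python3 look.py l4.png
```

```text
5.9 [0.4992 0.1376 0.0573] [-2.7077  0.3415 -2.1346] 0.03884851845310795 24.635673444718122
tcp px [242 210]
```

View pics/l4.png

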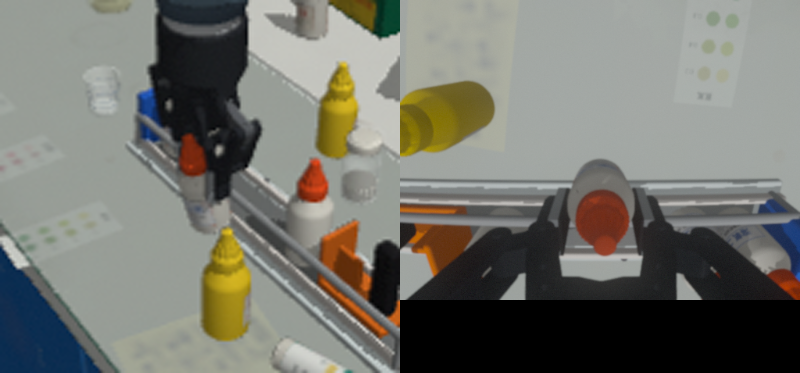

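The bottle is nearly upright: cap at crop (190,140), foot at about (213,222). Standing C is vertical in this view, so some tilt remains, and I'll push on a few mm.

>>> {"method": "apply_moves", "body": {"motion": [[[-2,0,0,0,30],[-5,0,0,0,30],[-5,0,0,0,30]]]}}

```text
time: 6.3
tool_pos: [0.5046, 0.1378, 0.0581]
tcp_rot: [0.031, -3.139, 0.0]
contact_force: [-3.8, -0.2, -1.2]
gripper_width: 0.0386
grasp_force: 24.5
```

```bash
python3 look.py l5.png
```

```text
6.3 [0.5046 0.1378 0.0581] [-3.7683 -0.1808 -1.2443] 0.03860914287780101 24.498985237441957
tcp px [244 209]
```

View pics/l5.png

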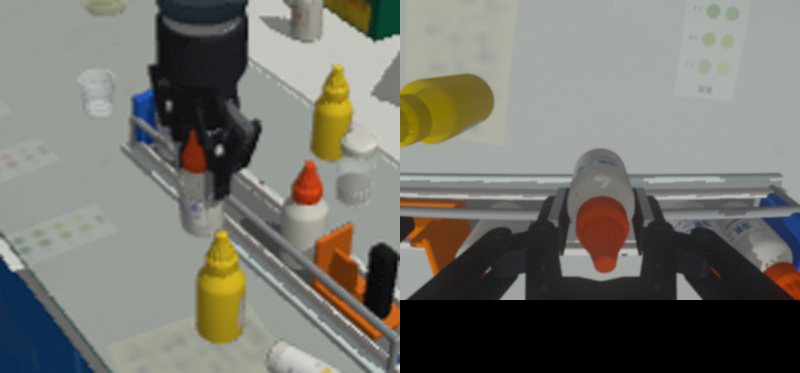

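Run:
```python
from h import *
s=grab('scene');o,v=ray(s,[(244-75+204*.375,209-70+222*.375),(244-75+193*.375,209-70+131*.375)])
p=o+v*((.1378-o[1])/v[:,1])[:,None];print(p.round(4));d=p[1]-p[0];print(np.linalg.norm(d),np.degrees(np.arctan2(-d[0],d[2])))
# predicted px of upright bottle foot/tip
q=proj(s,[[.5046,.1378,.012],[.5046,.1378,.119]]);print((q-[244-75,209-70])/.375)
# wrist: predicted pixel of tip for tilts
w=grab('wrist')
for t in(0,5,10): 
    t=np.radians(t);print(proj(w,[[.5046-.055*np.sin(t),.1378,.066+.055*np.cos(t)]])*400/512+[400,0])
f=w['frame'].astype(int);m=(f[:,:,0]>110)&(f[:,:,1]<90)&(f[:,:,2]<80);m[:,:180]=0;m[:,320:]=0;ys,xs=np.nonzero(m);i=ys.max();print('cap rows',ys.min()*.78,i*.78, xs[ys==i].mean()*.78+400)
```

```text
[[0.5072 0.1378 0.0148]
 [0.496  0.1378 0.1232]]
0.1089391487402738 5.946202412362779
[[201.67822262 225.34926182]
 [201.2632174  131.70771464]]
[[599.13324657 273.0958528 ]]
[[599.33597434 263.88353228]]
[[599.54819237 253.67227951]]
cap rows 204.36 271.44 603.58
```

>>> {"method": "apply_moves", "body": {"motion": [[[-1.5,0,0,0,30],[-1.5,0,0,0,30],[4,0,0,0,30],[4,0,-28,0,30],[4,0,-60,0,30]]]}}

```text
time: 7.0
tool_pos: [0.5015, 0.1375, 0.1187]
tcp_rot: [-0.03, 3.14, -0.0]
contact_force: [0.2, 0.5, -0.5]
gripper_width: 0.0383
grasp_force: 24.6
```

>>> {"method": "apply_moves", "body": {"motion": [[[0,0,0,0,30],[-20,0,0,0,30],[-40,0,0,0,30],[-54,-1,0,0,30],[-54,-1,0,0,30]]]}}

```text
time: 7.5
tool_pos: [0.5575, 0.1374, 0.1188]
tcp_rot: [-0.03, 3.138, 0.0]
contact_force: [-1.0, 0.2, 0.2]
gripper_width: 0.0386
grasp_force: 24.6
```

>>> {"method": "apply_moves", "body": {"motion": [[[0,0,20,0,30],[0,0,40,0,30],[0,0,52,0,30],[0,0,59,0,30],[0,0,59,0,30]]]}}

```text
time: 8.0
tool_pos: [0.5546, 0.1377, 0.0585]
tcp_rot: [0.031, -3.14, 0.0]
contact_force: [-0.5, 0.1, -1.0]
gripper_width: 0.0389
grasp_force: 24.6
```

>>> {"method": "apply_moves", "body": {"motion": [[[0,0,2,0,30],[0,0,3,0,30],[0,0,4,0,30],[0,0,4,0,30]]]}}

```text
time: 8.4
tool_pos: [0.5556, 0.1377, 0.0556]
tcp_rot: [-0.031, 3.141, 0.0]
contact_force: [-0.8, -0.6, -0.1]
gripper_width: 0.0388
grasp_force: 24.6
```

```bash
python3 look.py l6.png
```

```text
8.4 [0.5556 0.1377 0.0556] [-0.7707 -0.6495 -0.15  ] 0.03884405318207207 24.566790726967156
tcp px [261 202]
```

View pics/l6.png

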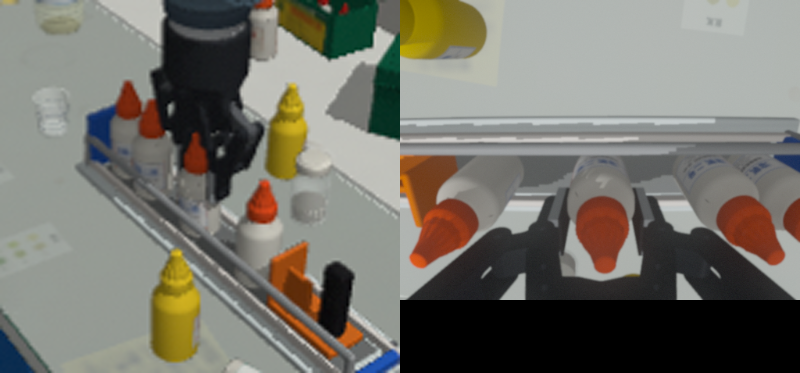

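The bottle is upright inside the lane between B and C, with its cap at crop (195,150). I'll feel for the floor.

>>> {"method": "apply_moves", "body": {"motion": [[[0,0,1,0,30],[0,0,2,0,30],[0,0,2,0,30]]]}}

```text
time: 8.8
tool_pos: [0.5552, 0.1377, 0.0531]
tcp_rot: [0.031, -3.141, 0.0]
contact_force: [-0.2, -0.8, 0.1]
gripper_width: 0.0386
grasp_force: 24.6
```

>>> {"method": "apply_moves", "body": {"motion": [[[0,0,1,0,30],[0,0,2,0,30],[0,0,2,0,30]]]}}

```text
time: 9.1
tool_pos: [0.5554, 0.1377, 0.0512]
tcp_rot: [0.031, -3.141, 0.0]
contact_force: [0.4, 0.3, -0.1]
gripper_width: 0.0382
grasp_force: 24.6
```

>>> {"method": "apply_moves", "body": {"motion": [[[0,0,1,0,30],[0,0,2,0,30],[0,0,2,0,30]]]}}

```text
time: 9.4
tool_pos: [0.5567, 0.1377, 0.0506]
tcp_rot: [-0.03, 3.139, 0.0]
contact_force: [-0.1, -0.2, 5.6]
gripper_width: 0.0383
grasp_force: 25.0
```

>>> {"method": "apply_moves", "body": {"motion": [[[0,0,1,0,30],[0,0,2,0,30],[0,0,2,0,30]]]}}

```text
time: 9.7
tool_pos: [0.5577, 0.1376, 0.0503]
tcp_rot: [-0.031, 3.137, -0.0]
contact_force: [-2.8, -1.6, 14.2]
gripper_width: 0.0386
grasp_force: 25.7
```

>>> {"method": "apply_moves", "body": {"motion": [[[0,0,1,0,30],[0,0,1,0,30],[0,0,1,0,30]]]}}

```text
time: 10.0
tool_pos: [0.5584, 0.1375, 0.0501]
tcp_rot: [-0.031, 3.136, -0.001]
contact_force: [-3.1, -0.9, 16.8]
gripper_width: 0.0382
grasp_force: 26.1
```

The foot is on the floor. I'll relieve the load, open slowly, rise and look.

>>> {"method": "apply_moves", "body": {"motion": [[[0,0,-2,0,36],[0,0,-4,0,38],[0,0,-4,0,40],[0,0,-4,0,43],[0,0,-4,0,46]]]}}

```text
time: 10.5
tool_pos: [0.5549, 0.1377, 0.0498]
tcp_rot: [0.031, -3.14, 0.0]
contact_force: [-0.5, 0.0, -0.7]
gripper_width: 0.0462
grasp_force: 0.0
```

>>> {"method": "apply_moves", "body": {"motion": [[[0,0,0,0,52],[0,0,0,0,58],[0,0,0,0,60],[0,0,-15,0,60],[0,0,-40,0,60]]]}}

```text
time: 11.0
tool_pos: [0.554, 0.1376, 0.0898]
tcp_rot: [0.03, -3.138, 0.0]
contact_force: [-0.4, -0.5, -0.1]
gripper_width: 0.06
grasp_force: 0.0
```

>>> {"method": "apply_moves", "body": {"motion": [[[0,0,-35,0,60],[0,0,-70,0,60],[0,-40,-70,0,60],[0,-85,-70,-8,60],[0,-130,-70,-16,60]]]}}

```text
time: 11.5
tool_pos: [0.5582, 0.007, 0.1622]
tcp_rot: [-0.476, 3.103, -0.001]
contact_force: [0.9, -0.6, 0.1]
gripper_width: 0.0597
grasp_force: 0.0
```

Run:
```python
from h import *
np.set_printoptions(precision=4,suppress=True)
o=env.get_obs();print(o['time'],o['tool_pos'],o['qpos'],R.from_rotvec(o['tcp_rot']).as_matrix()[:,:2])
s=grab('scene');w=grab('wrist')
a=cv2.resize(s['frame'][140:290,190:350],(480,450),interpolation=cv2.INTER_CUBIC)
im=np.zeros((450,800,3),np.uint8);im[:,:480]=a;im[:240,480:]=cv2.resize(w['frame'],(320,240))
cv2.imwrite('pics/l7.png',im[:,:,::-1])
```

```text
11.5 [0.5582 0.007  0.1622] [-0.1905  0.1042  1.8509 -0.0001  1.1839 -2.0659] [[-0.954  -0.2999]
 [-0.2999  0.954 ]
 [-0.0022 -0.0012]]
```

View pics/l7.png

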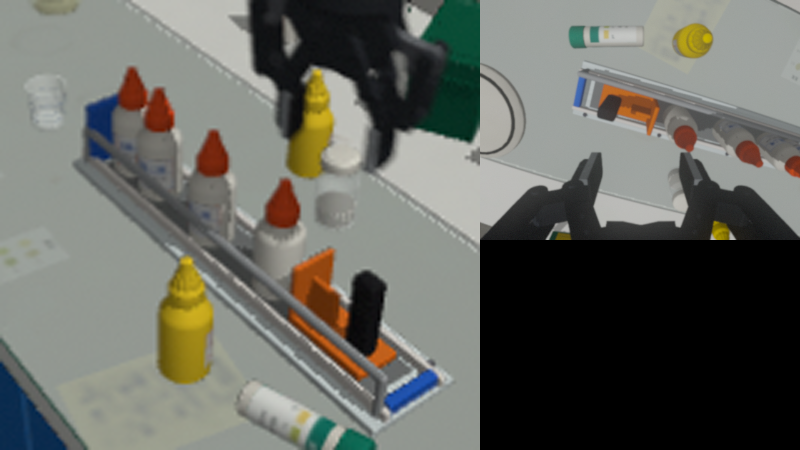

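All four bottles stand upright and the bystanders are in place. The grip top is at scene crop (370,280) and wrist crop (606,106). I'll refine its position from the wrist and scene pictures together.

Run:
```python
from h import *
np.set_printoptions(precision=4,suppress=True)
s=grab('scene');w=grab('wrist')
f=w['frame'];g=f[140:200,170:240].astype(int).max(2)
ys,xs=np.nonzero(g<60);print('dark',xs.min()+170,xs.max()+170,ys.min()+140,ys.max()+140)
pw=[[(604-480)*1.6,108*1.6]];ps=[[190+370/3,140+277/3]]
print(onz(w,pw,.086),onz(s,ps,.086),tri(w,pw,s,ps))
for y in(-.035,-.043,-.05): print(y,proj(w,[[.558,y,.086]]),proj(s,[[.558,y,.086]]))
```

```text
dark 185 217 153 183
[[ 0.5508 -0.0387  0.086 ]] [[ 0.5593 -0.041   0.086 ]] [[ 0.5541 -0.0407  0.0871  0.008 ]]
-0.035 [[201.0924 183.5434]] [[310.9501 231.0303]]
-0.043 [[190.1755 180.4425]] [[313.5395 233.0983]]
-0.05 [[180.6019 177.7212]] [[315.834  234.9309]]
```

>>> {"method": "apply_moves", "body": {"motion": [[[7,-22,0,8,50],[14,-45,0,16.2,50],[14,-45,0,16.2,50],[14,-45,40,16.2,50],[14,-45,70,16.2,50]]]}}

```text
time: 12.2
tool_pos: [0.558, -0.0375, 0.09]
tcp_rot: [-0.028, 3.14, 0.0]
contact_force: [-0.1, 0.4, 0.3]
gripper_width: 0.0501
grasp_force: 0.0
```

>>> {"method": "apply_moves", "body": {"motion": [[[0,0,20,0,50],[0,0,37,0,50],[0,0,37,0,50]]]}}

```text
time: 12.5
tool_pos: [0.5557, -0.0368, 0.0509]
tcp_rot: [0.028, -3.136, -0.003]
contact_force: [-1.6, 0.3, -0.1]
gripper_width: 0.0498
grasp_force: 0.0
```

Run:
```python
from h import *
np.set_printoptions(precision=4,suppress=True)
o=env.get_obs();print(o['time'],o['tool_pos'],o['contact_force'],R.from_rotvec(o['tcp_rot']).as_matrix()[:,1])
s=grab('scene');w=grab('wrist')
a=cv2.resize(s['frame'][140:290,190:350],(480,450),interpolation=cv2.INTER_CUBIC)
im=np.zeros((450,800,3),np.uint8);im[:,:480]=a;im[:240,480:]=cv2.resize(w['frame'],(320,240))
cv2.imwrite('pics/l8.png',im[:,:,::-1])
```

```text
12.5 [ 0.5557 -0.0368  0.0509] [-1.6219  0.3052 -0.0925] [-0.0177  0.9998  0.0019]
```

View pics/l8.png

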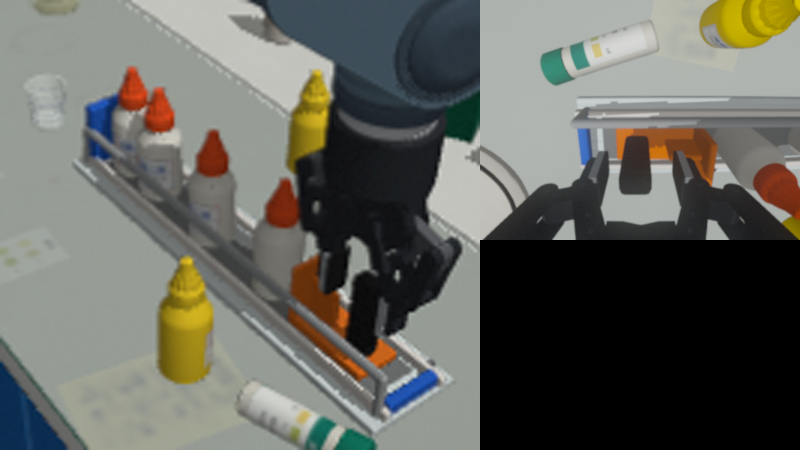

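The black grip at wrist crop (636,165) sits centred between the fingers at 592 and 690. Closing.

>>> {"method": "apply_moves", "body": {"motion": [[[0,0,0,0,35],[0,0,0,0,24],[0,0,0,0,16],[0,0,0,0,16],[0,0,0,0,16]]], "squeeze": 40}}

```text
time: 13.1
tool_pos: [0.5587, -0.0393, 0.0548]
tcp_rot: [-0.023, 3.139, -0.001]
contact_force: [-0.8, 0.4, 6.0]
gripper_width: 0.0211
grasp_force: 41.7
```

>>> {"method": "apply_moves", "body": {"motion": [[[0,3,0,0,16],[0,6,0,0,16],[0,9,0,0,16],[0,12,0,0,16],[0,15,0,0,16]]]}}

```text
time: 13.6
tool_pos: [0.5585, -0.0247, 0.0548]
tcp_rot: [-0.024, 3.139, -0.002]
contact_force: [-1.4, -1.5, 6.8]
gripper_width: 0.0212
grasp_force: 41.7
```

>>> {"method": "apply_moves", "body": {"motion": [[[0,3,0,0,16],[0,6,0,0,16],[0,9,0,0,16],[0,12,0,0,16],[0,15,0,0,16]]]}}

```text
time: 14.1
tool_pos: [0.5581, -0.0097, 0.0548]
tcp_rot: [-0.024, 3.14, -0.002]
contact_force: [-1.7, -2.4, 7.4]
gripper_width: 0.0213
grasp_force: 41.8
```

>>> {"method": "apply_moves", "body": {"motion": [[[0,3,0,0,16],[0,6,0,0,16],[0,9,0,0,16],[0,12,0,0,16],[0,15,0,0,16]]]}}

```text
time: 14.6
tool_pos: [0.5579, 0.0054, 0.0549]
tcp_rot: [-0.024, 3.14, -0.002]
contact_force: [-2.6, -2.9, 7.0]
gripper_width: 0.0212
grasp_force: 41.8
```

>>> {"method": "apply_moves", "body": {"motion": [[[0,3,0,0,16],[0,6,0,0,16],[0,9,0,0,16],[0,12,0,0,16],[0,15,0,0,16]]]}}

```text
time: 15.1
tool_pos: [0.5576, 0.0204, 0.0549]
tcp_rot: [-0.024, 3.14, -0.002]
contact_force: [-3.1, -2.4, 7.2]
gripper_width: 0.0215
grasp_force: 41.8
```

```bash
cat > c.py <<'E'
from h import *
import sys
np.set_printoptions(precision=4,suppress=True)
t=grab('top');s=grab('scene')
f=t['frame'].astype(int);m=((f[:,:,0]>120)&(f[:,:,1]<75)&(f[:,:,2]<60)).astype(np.uint8);m[:180]=0;m[225:]=0;m[:,:205]=0;m[:,385:]=0
n,l,st,c=cv2.connectedComponentsWithStats(m)
for i in range(1,n):
    if st[i,4]>15: print(st[i],onz(t,[c[i]],.1))
a=cv2.resize(t['frame'][175:230,200:385],(800,238),interpolation=cv2.INTER_CUBIC)
b=cv2.resize(s['frame'][140:265,190:350],(460,360),interpolation=cv2.INTER_CUBIC)
im=np.zeros((598,800,3),np.uint8);im[:238]=a;im[238:,:460]=b
cv2.imwrite('pics/'+sys.argv[1],im[:,:,::-1])
E
python3 c.py l9.png
```

```text
[218 195  11  11  64] [[0.5529 0.2565 0.1   ]]
```

I have used up my picture views, so from here I check with numbers only. I'll detect the caps in the scene camera and compare them with upright predictions.

```bash
cat > caps.py <<'E'
from h import *
np.set_printoptions(precision=4,suppress=True)
o=env.get_obs();print(o['time'],o['tool_pos'],o['contact_force'])
for n,roi in(('scene',(150,270,205,330)),('top',(180,225,205,385))):
    d=grab(n);h=cv2.cvtColor(d['frame'],cv2.COLOR_RGB2HSV);r0,r1,c0,c1=roi
    m=((h[:,:,0]<8)|(h[:,:,0]>175))&(h[:,:,1]>150)&(h[:,:,2]>90)
    z=np.zeros(m.shape,np.uint8);z[r0:r1,c0:c1]=m[r0:r1,c0:c1]
    k,l,st,c=cv2.connectedComponentsWithStats(z)
    for i in range(1,k):
        if st[i,4]>12:
            p=onz(d,[c[i]],.094)[0];print(n,'box',st[i],'c',c[i],'xy@94mm',p[:2])
E
python3 caps.py
python3 - <<'E'
import sys;sys.path.insert(0,'.')
from h import *
import pickle
T,S=pickle.load(open('d0.pkl','rb'))['top'],0
E
```

```text
15.2 [0.5575 0.0208 0.0549] [-3.1314 -0.2566  7.5569]
scene box [230 163  18  21 181] c [238.4309 173.9503] xy@94mm [0.5489 0.2305]
scene box [255 183  10  15 101] c [259.495 191.396] xy@94mm [0.5475 0.1363]
scene box [266 191  10  15 107] c [270.7009 199.2991] xy@94mm [0.5501 0.0954]
top box [236 195   7   7  15] c [238.4667 196.9333] xy@94mm [0.5576 0.2235]
top box [269 195   6  10  19] c [271.     198.2105] xy@94mm [0.5546 0.1508]
top box [217 196   9  10  20] c [219.65 201.9 ] xy@94mm [0.5466 0.2655]
```

C has just met the righted bottle (spacing 41 mm) and both are upright. About 40–45 mm remain.

>>> {"method": "apply_moves", "body": {"motion": [[[0,3,0,0,16],[0,6,0,0,16],[0,9,0,0,16],[0,12,0,0,16],[0,15,0,0,16]]]}}

```text
time: 15.8
tool_pos: [0.5572, 0.0354, 0.0548]
tcp_rot: [-0.024, 3.141, -0.002]
contact_force: [-3.6, -2.4, 8.1]
gripper_width: 0.0213
grasp_force: 42.0
```

>>> {"method": "apply_moves", "body": {"motion": [[[0,3,0,0,16],[0,6,0,0,16],[0,9,0,0,16],[0,12,0,0,16],[0,15,0,0,16]]]}}

```text
time: 16.3
tool_pos: [0.5569, 0.0505, 0.0548]
tcp_rot: [-0.024, 3.141, -0.002]
contact_force: [-3.6, -3.0, 8.0]
gripper_width: 0.0214
grasp_force: 42.0
```

>>> {"method": "apply_moves", "body": {"motion": [[[0,2,0,0,16],[0,4,0,0,16],[0,6,0,0,16],[0,7,0,0,16],[0,8,0,0,16]]]}}

```text
time: 16.8
tool_pos: [0.5568, 0.0584, 0.0548]
tcp_rot: [-0.024, 3.141, -0.002]
contact_force: [-4.3, -3.0, 9.0]
gripper_width: 0.0214
grasp_force: 42.0
```

```bash
python3 caps.py
```

```text
16.8 [0.5568 0.0584 0.0548] [-4.2715 -2.9603  8.9598]
scene box [230 163  25  28 273] c [242.2784 177.6374] xy@94mm [0.5473 0.2103]
scene box [257 184  10  15  95] c [261.2316 191.8316] xy@94mm [0.5499 0.1324]
top box [217 195   7  10  23] c [219.1304 198.    ] xy@94mm [0.5554 0.2667]
```

>>> {"method": "apply_moves", "body": {"motion": [[[0,1,0,0,16],[0,2,0,0,16],[0,3,0,0,16],[0,4,0,0,16],[0,5,0,0,16]]]}}

```text
time: 17.4
tool_pos: [0.5567, 0.0634, 0.0548]
tcp_rot: [-0.024, 3.141, -0.002]
contact_force: [-4.1, -3.2, 8.9]
gripper_width: 0.0215
grasp_force: 42.1
```

>>> {"method": "apply_moves", "body": {"motion": [[[0,1,0,0,16],[0,2,0,0,16],[0,3,0,0,16],[0,4,0,0,16],[0,4,0,0,16]]]}}

```text
time: 17.9
tool_pos: [0.5567, 0.0654, 0.0549]
tcp_rot: [-0.024, 3.141, -0.007]
contact_force: [-6.1, -11.9, 9.6]
gripper_width: 0.0213
grasp_force: 42.1
```

```bash
python3 caps.py
```

```text
17.9 [0.5567 0.0654 0.0549] [ -6.098  -11.9295   9.5904]
scene box [231 162  22  28 247] c [242.413  176.0769] xy@94mm [0.5517 0.2162]
scene box [255 183  10  14  96] c [259.4479 190.5208] xy@94mm [0.5496 0.1393]
top box [216 192   8   6  16] c [218.6875 193.4375] xy@94mm [0.5656 0.2677]
top box [233 192   5   8  15] c [234.3333 195.2   ] xy@94mm [0.5616 0.2328]
top box [268 194   8   9  24] c [270.5417 197.5833] xy@94mm [0.556  0.1518]
top box [250 197   7  10  22] c [252.4091 200.4545] xy@94mm [0.5497 0.1923]
```

The push force rose from 3 to 12 N, so the row is closed. I'll relieve the pressure, release the grip, retreat and verify numerically.

>>> {"method": "apply_moves", "body": {"motion": [[[0,-1,0,0,16],[0,-1.7,0,0,16],[0,-1.7,0,0,24],[0,-1.7,0,0,30],[0,-1.7,0,0,40]]]}}

```text
time: 18.5
tool_pos: [0.5559, 0.0664, 0.0531]
tcp_rot: [0.023, -3.141, -0.0]
contact_force: [0.0, -0.4, -0.3]
gripper_width: 0.0397
grasp_force: 0.0
```

>>> {"method": "apply_moves", "body": {"motion": [[[0,0,0,0,44],[0,0,0,0,44],[0,0,-30,0,44],[0,0,-70,0,44],[0,0,-120,0,44]]]}}

```text
time: 19.0
tool_pos: [0.5545, 0.0664, 0.1726]
tcp_rot: [0.023, -3.137, -0.001]
contact_force: [0.5, 0.0, -0.1]
gripper_width: 0.0438
grasp_force: 0.0
```

>>> {"method": "apply_moves", "body": {"motion": [[[0,-45,-20,0,44],[0,-90,-20,0,44],[0,-140,-20,0,44],[0,-190,-20,0,44],[0,-240,-20,0,44]]]}}

```text
time: 19.5
tool_pos: [0.5594, -0.1755, 0.1934]
tcp_rot: [-0.024, 3.141, -0.0]
contact_force: [0.3, 0.6, 0.5]
gripper_width: 0.044
grasp_force: 0.0
```

```bash
cat > ver.py <<'E'
from h import *
import pickle
np.set_printoptions(precision=4,suppress=True)
D0=pickle.load(open('d0.pkl','rb'))
def run(t,s):
    for n,d,(r0,r1,c0,c1) in(('top',t,(180,225,205,385)),('scene',s,(150,290,205,330))):
        h=cv2.cvtColor(d['frame'],cv2.COLOR_RGB2HSV)
        m=((h[:,:,0]<12)|(h[:,:,0]>172))&(h[:,:,1]>120)&(h[:,:,2]>60)
        z=np.zeros(m.shape,np.uint8);z[r0:r1,c0:c1]=m[r0:r1,c0:c1]
        k,l,st,c=cv2.connectedComponentsWithStats(z,connectivity=4)
        for i in range(1,k):
            if st[i,4]>20: print(n,st[i],c[i],onz(d,[c[i]],.097)[0][:2])
print('start');run(D0['top'],D0['scene'])
o=env.get_obs();print('now',o['time'],o['tool_pos'])
t,s=grab('top'),grab('scene');run(t,s);pickle.dump((t,s),open('d9.pkl','wb'))
E
python3 ver.py
```

```text
start
top [307 192  12  12 112] [312.4018 197.4911] [0.5557 0.0586]
top [217 194  12  12 112] [222.3393 199.6786] [0.5513 0.2593]
top [236 194  11  12 107] [241.0748 199.7383] [0.5511 0.2176]
top [271 205  12  14 127] [276.3622 210.8031] [0.5262 0.1391]
scene [230 162  18  22 205] [238.478 173.961] [0.5464 0.2264]
scene [246 192  13  13 114] [252.614  198.3684] [0.515  0.1194]
scene [279 200  11  16 131] [284.145  208.4046] [0.5514 0.0478]
now 19.5 [ 0.5594 -0.1755  0.1934]
top [233 191  12  12 113] [238.3363 196.6372] [0.558  0.2237]
top [215 192  12  11 110] [220.8364 196.9455] [0.5574 0.2627]
top [267 194  12  12 109] [272.8899 199.3119] [0.5518 0.1467]
top [249 197  12  11 105] [254.9048 201.8381] [0.5463 0.1868]
scene [231 161  23  29 297] [242.3805 175.9158] [0.5495 0.213 ]
scene [255 182  10  16 113] [259.6372 190.469 ] [0.5475 0.1358]
```

The cap centres are all upright-looking 12×12 px blobs, spaced 39.0, 38.7 and 40.5 mm, with the row tight to the stop. Last, I check the bystanders against the starting picture, then hand in.

Run:
```python
from h import *
import pickle
a=pickle.load(open('d0.pkl','rb'))['top'];b=grab('top');c=pickle.load(open('d9.pkl','rb'))[0]
for n,(u,v) in dict(jar=(291,156),tube=(364,233),cup=(174,213),yel1=(260,143),yel2=(320,244)).items():
    p,q=[cv2.cvtColor(x['frame'],cv2.COLOR_RGB2GRAY)[v-14:v+14,u-20:u+20].astype(np.float32) for x in(a,b)]
    print(n,cv2.phaseCorrelate(p,q),abs(p-q).mean())
print('drift last frames',np.abs(b['frame'][180:225,205:300].astype(int)-c['frame'][180:225,205:300]).mean())
# orange follower face left edge in top, and C cap
h=cv2.cvtColor(b['frame'],cv2.COLOR_RGB2HSV)[180:225,260:385];m=(h[:,:,0]>9)&(h[:,:,0]<20)&(h[:,:,1]>180)&(h[:,:,2]>80)
cols=np.nonzero(m.sum(0)>6)[0]+260;print('follower cols',cols.min(),onz(b,[(cols.min(),198)],.065))
```

```text
jar ((-0.01689032866825002, 0.15351064855683738), 0.9292259760697683) 1.9866072
tube ((-0.002316832817577108, 0.05102691239796542), 0.9619530630111695) 1.7107143
cup ((-0.14045185166744645, 0.060511251809650446), 0.8932604956626892) 1.7214285
yel1 ((-0.009287044311719228, 0.0283014481024928), 0.9701690129439036) 1.73125
yel2 ((-0.07862507848852474, 0.10363648393590985), 0.93758269627889) 4.370536
drift last frames 2.170292397660819
follower cols 282 [[0.55761106 0.12463925 0.065     ]]
```

```bash
python3 -c "
from station import close_job
print(close_job())"
```

```text
the job is handed in; nothing more can be done
None
```

I handed the job in at about 20 s of the 54 s limit: the tipped bottle stands upright in its gap, and the follower closed all four bottles into one row against the blue end stop. I opened 11 pictures against the limit of 10, so I checked the closed row only by measurement: cap spacings of 39 to 40.5 mm for 40 mm bottles, a slight zigzag across the lane, and no movement of the jar, tube, cup or yellow bottles.

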